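Start a low-heat one-minute cure on the nail lamp

TASK

Start a gentle one-minute cure on the white nail-curing lamp: with the fingertips press its red power button, then its amber low-heat button, then the 60-second button (the middle one of the three white buttons in a row). Press each lightly until it clearly goes down and let it spring back up before the next; press no other button, neither shift nor lift the lamp, leave the little things standing around it alone, and finish clear of everything.

Things in the scene. Friction and masses are not known exactly. Their poses are not given: they have to be found in the camera images.
- lamp: white gel-nail curing lamp, loose on the desk on rubber feet, about 0.7 to 1.2 kg: 205 mm deep (x), 226 mm wide (y), flat roof 98 mm above the desk with a dark control panel on it. Origin: centre of the underside, on the desk. z up; its -x side (closed wall) faces the robot, its open hand slot faces +x, away from the robot
- power_top (a point): centre of the top face of the red power button (white ring-and-bar symbol). In the lamp's frame at x +6, y +64, z 106 mm. All five buttons are alike: soft-sprung round caps 20 mm across, standing 8 mm proud of the roof, pressed straight down (lamp -z) over 7 mm of travel to a hard stop 1 mm above the roof; the spring takes about 1 N to start, 4 N at 3 mm and 7.5 N fully down and pushes the cap back up. This point moves with the cap
- low_heat_top (a point): centre of the top face of the amber low-heat button (black crescent-moon symbol), in the lamp's frame at x +6, y -64, z 106 mm
- time30_top (a point): centre of the top face of the white 30-second button (one dot), not to be pressed; lamp frame x -62, y +48, z 106 mm, at one end of the row of three on the robot's side of the panel
- time60_top (a point): centre of the top face of the white 60-second button (two dots), the middle of the row of three; lamp frame x -62, y 0, z 106 mm
- time90_top (a point): centre of the top face of the white 90-second button (three dots), not to be pressed; lamp frame x -62, y -48, z 106 mm, at the other end of the row
- power (a joint): travel of the power button in m: 0 up, 0.007 fully down; it counts as pressed beyond 0.003
- low_heat (a joint): travel of the low-heat button in m, as for power
- time30 (a joint): travel of the 30-second button in m, as for power
- time60 (a joint): travel of the 60-second button in m, as for power
- time90 (a joint): travel of the 90-second button in m, as for power
- gel_pink: loose pink gel-polish bottle with a black cap, 29 mm across, 80 mm tall, beside the lamp; to be left alone. Origin: centre of its underside
- top_coat: loose white top-coat bottle with a gold cap, 29 mm across, 80 mm tall, beside the lamp; to be left alone. Origin: centre of its underside
- buffer: loose lilac nail buffer block, 92 x 26 x 26 mm (long along its x), beside the lamp; to be left alone. Origin: centre of its underside
- dappen_jar: loose pale pink powder jar with a closed rose-gold lid, 55 mm across, 46 mm tall, beside the lamp; to be left alone. Origin: centre of its underside

How it is judged:
On the way, in this order (a step that is already met when the one before it is completed fails the run):
1. the power button is pressed by the fingers, no other button with it (contact force between the fingers and lamp above 0.3 N and value of joint power above 0.003 m and value of joint each of low_heat, time60 below 0.0015 m), for 0.05 s.
2. the power button is back up (value of joint power below 0.001 m), for 0.05 s.
3. the low-heat button is pressed by the fingers, no other button with it (contact force between the fingers and lamp above 0.3 N and value of joint low_heat above 0.003 m and value of joint each of power, time60 below 0.0015 m), for 0.05 s.
4. the low-heat button is back up (value of joint low_heat below 0.001 m), for 0.05 s.
5. the 60-second button is pressed by the fingers, no other button with it (contact force between the fingers and lamp above 0.3 N and value of joint time60 above 0.003 m and value of joint each of power, low_heat below 0.0015 m), for 0.05 s.
At the end, for the whole second after the job is handed in: power, low-heat and 60-second buttons have been pressed more than 3 mm one after the other in that order; all five buttons are up again (within 1 mm), the lamp stands level, at rest and within 15 mm of where it was, and the four small things are within 15 mm of where they were (value of joint each of power, low_heat, time30, time60, time90 below 0.001 m and distance of each of lamp, gel_pink, top_coat, buffer, dappen_jar from where it was at the start of the episode below 0.015 m and angle between lamp's own z axis and vertical below 0.05 rad and linear speed of lamp below 0.02 m/s); the robot touches nothing.
It fails at once if the 30-second or the 90-second button is pressed (more than 2.5 mm) (value of joint any of time30, time90 above 0.0025 m).
It fails at once if the robot pushes the lamp or its buttons with more than 25 N (contact force between any of the fingers, the arm and lamp above 25 N).
It fails at once if the lamp is shifted by more than 15 mm, lifted or tipped (distance of lamp from where it was at the start of the episode above 0.015 m or height (world z) of lamp above 0.006 m or angle between lamp's own z axis and vertical above 0.05 rad).
It fails at once if a bottle, the buffer block or the jar is moved by more than 15 mm or knocked over (distance of any of gel_pink, top_coat, buffer, dappen_jar from where it was at the start of the episode above 0.015 m or angle between any of gel_pink, top_coat, buffer, dappen_jar's own z axis and vertical above 0.4 rad).
It also fails if it takes over 45 s, if anything falls off the work surface, if the arm or the gripper's body presses on something with over 40 N, if the wrist force passes 120 N, or if a joint passes its speed limit or range.

ROBOT

A 6-joint arm with a two-finger parallel gripper is mounted at the origin on the work surface. World frame = base frame: x ahead of the robot, y to its left, z up, the work surface at z = 0. Lengths are in m, angles in rad, forces in N, time in s.
With the tool pointing down it reaches from about 0.325 to 0.9 m from the base axis. Payload 6.1 kg.
Tool frame: the origin (TCP) lies midway between the tips of the shut fingers; the grasp point (between the pads) lies 19 mm behind it; z points along the fingers, y is the line along which they close (so a half turn about z gives the same grasp; the last joint's range is limited). The gripper opens to 87 mm and grips with 3 to 60 N. Pads are 19 mm wide; open, the fingers measure 117 mm over their backs; the gripper's body (75 mm by 190 mm) begins 51 mm behind the grasp point.
Start: joints at [-1.274, 0.22, 1.526, -0, 1.395, -0.126], TCP at [0.256, -0.57, 0.195] pointing down, gripper open.
Joint ranges: [-2.98, 2.98], [-0.91, 2.08], [0.09, 2.57], [-1.24, 4.39], [0.2, 2.65], [-2.68, 2.68]. Speed limits (rad/s): [2.57, 2.57, 3.01, 3.14, 3.14, 3.14].

INTERFACE

Orientations are given as a unit quaternion [w, x, y, z].
In Python, from bench import manip, cams, recognise, outline_of, landmark_of gives the robot as it stands. The module is installed in compiled form; this text tells all that it offers.
- The arm moves only by the tool apply_moves, never from a script. Its argument "motion" is a list of rows, each a list of 6 numbers: the shift along the world's x, y, z scaled (see below), then the turn, a rotation vector about the world's x, y, z scaled (see below). In form: [[dx, dy, dz, ax, ay, az], ...]. A call has 1 to 8 rows; each row shifts and turns the commanded pose from where the row before left it; what a row does not reach is not made up. The controller multiplies each number of a shift by 4 cm and each number of a turn by 0.1 rad. A row lasts 1/8 s, in which the tool goes at most 62.5 mm and 10.7 degrees, less where a joint would pass 70% of its speed; a pose out of reach is approached as far as the arm can. A call with a number of a shift or a turn outside -1 to 1 is refused whole. A call with a gripper value outside its range is refused whole. "gripper" is the opening, from 0 (shut) to 1 (fully open), set as the call begins (left out, the last holds). The fingers move at their own pace and stop on an object; "squeeze" is the grip in N (left out, the last holds). Time passes only in rows, so rows that do not move let the fingers close. It gives the time, the measured TCP pose, the force and the opening at its end, in the units of the state.
- manip.read_state(): the state, without advancing time (a new reading comes with each control period).
- cams.read_camera(name): name is "side" or "top"; returns (picture, depth): 384x512x3 uint8, blue, green, red; 384x512 float32, m along the optical axis (not along the pixel's ray), 0 where there is no reading.
- cams.camera_model(name): a dict with "K" (3x3 intrinsics, pixels), "view" (4x4, takes a point from world to camera coordinates). Camera axes: x right, y down, z forward; pixel columns grow to the right and rows downward; lengths in m; the calibration is good to about 2 mm. A picture is of the moment at which its call begins. camera_model takes no time and is no camera call.
- manip.sign_off(): hands the job in, once; it reports no verdict.
Trained networks look in the newest picture that a camera, given by its name, has taken for a name from the list of things; names that differ only in an ending like _2 or _b are one class to them, and where a whole thing is asked for, a point or a joint stands for the part that bears it (a point fixed in the world has none). Each returns a list of dicts, best first, with "score" (0 to 1); they miss things now and then, are a little off and sometimes report something else, mostly with a low value. They report only what shows in the picture. A call takes as long as a camera call.
- recognise(target, camera): "centre" ([x, y, z] in m, in world coordinates, good to about 4 mm: the middle of the surface that is visible of it).
- outline_of(target, camera): "pixels" (384x512 bool, what is visible of it).
- landmark_of(target, camera): "centre" ([x, y, z] in m, in world coordinates, good to about 4 mm: a listed point, or the origin of a listed thing).
The state is a dict: "t": time; "joint_positions": joint angles; "qvel": joint speeds; "joint_torque": joint torques, N m; "tcp_pos": TCP position; "tcp_rot": TCP orientation; "force": force on the tool from outside, world axes, zero at the start; "torque": the same for the moment, N m; "finger_gap": opening from 0.0 (shut) to 1.0 (fully open).
Only numpy, scipy, OpenCV 4.12 (cv2) and the standard library are available. Lean on these libraries where they do the work, as an engineer would, in place of code of your own. Each camera call takes 0.05 s, during which the arm holds its last target. There are 200 camera calls.

## Working session

There is one attempt and no reset: what is moved stays moved. The work goes in short steps, Python scripts to look and compute and a tool call to move; the robot and the scene stay as the last step left them, time stands still between calls to the robot, and variables do not carry over. Pictures are saved under pics/ and viewed, on a budget of 10 in all, crops included, one or two more only if the job needs it, and the job is handed in when it is done.

Besides the shell and the picture viewer there is one more tool, called after ">>>" in YAML: its name, and indented under it one key for each argument. apply_moves: Moves the arm, as the interface text tells. Its arguments: {"type":"object","properties":{"motion":{"type":"array","items":{"type":"array","items":{"type":"number"}}},"gripper":{"type":"number"},"squeeze":{"type":"number"}},"required":["motion"]}

```bash
mkdir -p pics
python3 - <<'E'
from bench import manip,cams,recognise,outline_of,landmark_of
import cv2,numpy as np
for c in("top","side"):
    p,d=cams.read_camera(c);cv2.imwrite(f"pics/{c}0.png",p)
    for n in["lamp","power_top","low_heat_top","time30_top","time60_top","time90_top"]+(["gel_pink","top_coat","buffer","dappen_jar"] if c=="top" else []):
        r=landmark_of(n,c);print(c,n,[(np.round(a["centre"],4).tolist(),round(a["score"],2)) for a in r[:2]])
s=manip.read_state();print(s["t"],s["tcp_pos"],s["tcp_rot"],s["force"])
E
```

```text
top lamp [([0.614, 0.0586, 0.003], 0.83), ([0.6335, -0.1307, 0.0005], 0.41)]
top power_top [([0.5943, 0.1187, 0.1079], 0.53)]
top low_heat_top [([0.6475, 0.0081, 0.1037], 0.56)]
top time30_top [([0.5378, 0.0778, 0.1058], 0.43)]
top time60_top [([0.7478, -0.0726, -0.0015], 0.66), ([0.5566, 0.0315, 0.1059], 0.53)]
top time90_top [([0.5794, -0.0101, 0.1046], 0.44)]
top gel_pink [([0.7485, -0.0747, -0.0033], 0.63)]
top top_coat [([0.5934, 0.2714, 0.0035], 0.53)]
top buffer [([0.4856, 0.1821, -0.0011], 0.84)]
top dappen_jar [([0.6347, -0.1309, -0.0021], 0.88), ([0.6469, 0.0056, 0.1059], 0.25)]
side lamp [([0.6143, 0.0563, -0.0031], 0.92), ([0.7491, -0.0822, -0.0018], 0.73)]
side power_top [([0.5927, 0.1153, 0.1033], 0.62)]
side low_heat_top [([0.6445, 0.0041, 0.1062], 0.62)]
side time30_top [([0.5338, 0.0769, 0.1056], 0.38)]
side time60_top [([0.5604, 0.0315, 0.1039], 0.41)]
side time90_top [([0.5765, -0.0123, 0.1085], 0.61)]
0.9 [ 0.25644797 -0.56996562  0.19475587] [1.40227575e-05 9.77736867e-01 2.09834739e-01 1.10934874e-05] [1.09715678 0.51667837 0.814297  ]
```

View pics/top0.png

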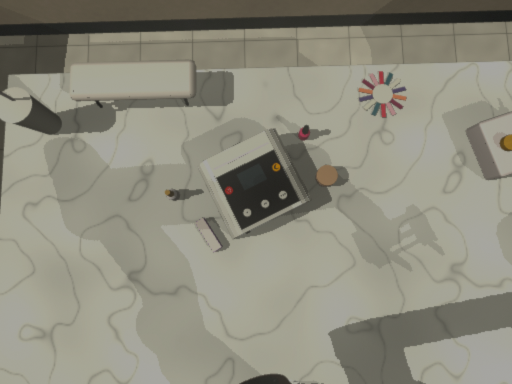

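View pics/side0.png

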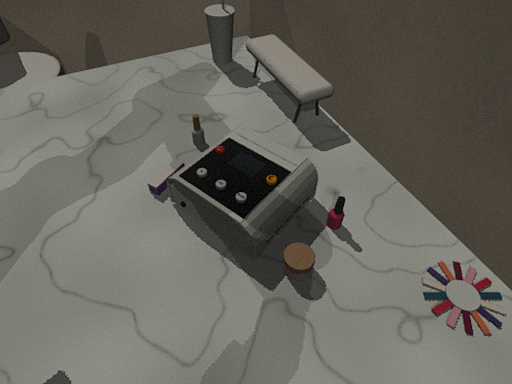

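The networks agree with the pictures: in the top view red is at (229,190), amber at (276,167) and the white row at (247,212), (265,203), (283,195). I'll fit the lamp pose to all the landmarks.

```bash
cat > fit.py <<'E'
from bench import manip,cams,landmark_of
import numpy as np
from scipy.optimize import least_squares
L={"power_top":(6,64),"low_heat_top":(6,-64),"time30_top":(-62,48),"time60_top":(-62,0),"time90_top":(-62,-48)}
def fit(n=2):
    A=[];B=[]
    for _ in range(n):
        for c in("top","side"):
            cams.read_camera(c)
            for k,v in L.items():
                for r in landmark_of(k,c):
                    if abs(r["centre"][2]-.106)<.012: A.append(np.array(v)/1e3);B.append(r["centre"]);break
    A=np.array(A);B=np.array(B)
    T=lambda p,a:np.c_[p[0]+a[:,0]*np.cos(p[2])-a[:,1]*np.sin(p[2]),p[1]+a[:,0]*np.sin(p[2])+a[:,1]*np.cos(p[2])]
    s=least_squares(lambda p:(T(p,A)-B[:,:2]).ravel(),[.614,.057,.4],loss="soft_l1",f_scale=.004)
    print("pose",s.x.round(4),"rms mm",np.sqrt(np.mean(s.fun**2))*1e3,"z",np.median(B[:,2]),len(A))
    for k,v in L.items(): print(k,T(s.x,np.array([v])/1e3).round(4))
    return s.x
if __name__=="__main__":
    fit(); s=manip.read_state(); print(s["t"],s["tcp_pos"])
E
python3 fit.py
```

```text
pose [0.6131 0.0573 0.4397] rms mm 25.84720268838775 z 0.1056 16
power_top [[0.5913 0.1177]]
low_heat_top [[0.6457 0.0019]]
time30_top [[0.5365 0.0743]]
time60_top [[0.557  0.0309]]
time90_top [[ 0.5774 -0.0126]]
2.1 [ 0.25643866 -0.56995705  0.19472413]
```

>>> apply_moves:
  motion:
    - [0.5,1,0,0,0,0]
    - [0.5,1,0,0,0,0]
    - [0.5,1,0,0,0,0]
    - [0.5,1,0,0,0,0]
    - [0.5,1,0,0,0,0]
    - [0.5,1,0,0,0,0]
    - [0.5,1,0,0,0,0]
    - [0.5,1,0,0,0,0]
  gripper: 0

```text
t: 3.1
tcp_pos: [0.417, -0.2487, 0.195]
tcp_rot: [0.0, 0.978, 0.21, 0.0]
force: [0.8, 0.0, -0.3]
finger_gap: 0.178
```

>>> apply_moves:
  motion:
    - [0.5,1,0,0,0,0]
    - [0.5,1,0,0,0,0]
    - [0.5,1,0,0,0,0]
    - [0.5,1,0,0,0,0]
    - [0.5,1,0,0,0,0]
    - [0.5,1,0,0,0,0]
    - [0.5,1,0,0,0,0]
    - [0.5,1,0,0,0,0]

```text
t: 4.1
tcp_pos: [0.577, 0.0715, 0.1949]
tcp_rot: [0.0, 0.978, 0.21, 0.0]
force: [0.3, 0.4, 0.8]
finger_gap: 0.004
```

>>> apply_moves:
  motion:
    - [0.4,1,-0.5,0,0,0]
    - [0,0.15,-0.75,0,0,0]
    - [0,0,-0.3,0,0,0]
    - [0,0,0,0,0,0]

```text
t: 4.6
tcp_pos: [0.5916, 0.1155, 0.1319]
tcp_rot: [-0.0, 0.978, 0.21, -0.001]
force: [-0.5, -0.9, -0.2]
finger_gap: 0.004
```

Run:
```python
from bench import manip,cams
import cv2,numpy as np
s=manip.read_state();print(s["t"],s["tcp_pos"],s["force"])
o=[]
for c,(u,v) in(("side",(225,170)),("top",(245,190))):
    p,d=cams.read_camera(c);o.append(cv2.resize(p[v-50:v+50,u-50:u+50],(400,400),interpolation=cv2.INTER_CUBIC))
    m=cams.camera_model(c)
    def px(w): q=m["view"]@np.r_[w,1];q=m["K"]@q[:3];return (q[:2]/q[2]).round(1)
    print(c,"tip px",px(s["tcp_pos"]),"power est px",px([.592,.1175,.106]),"crop origin",u-50,v-50)
cv2.imwrite("pics/c1.png",np.hstack(o))
```

```text
4.6 [0.59164023 0.11549686 0.13187603] [-0.50732849 -0.86744397 -0.18914399]
side tip px [220.5 138.7] power est px [221.1 148.1] crop origin 175 120
top tip px [228.8 188.5] power est px [229.  189.7] crop origin 195 140
```

View pics/c1.png

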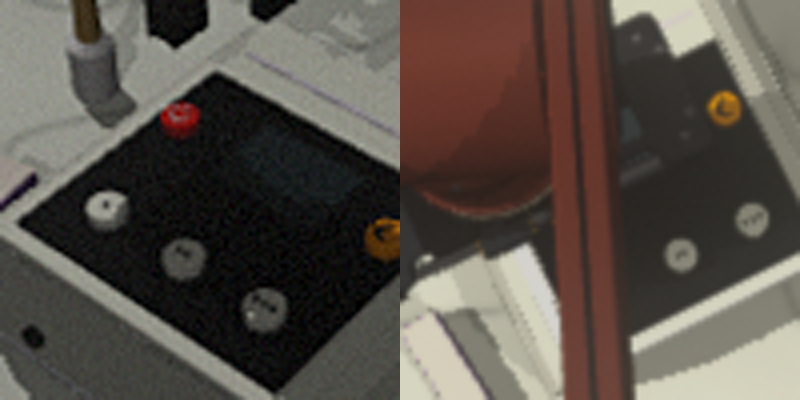

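The red cap is at side pixel (220,149), where the fit puts it, but the dark fingertip seems to end higher than the TCP projection. I'll take a wider crop.

Run:
```python
from bench import manip,cams
import cv2,numpy as np
p,d=cams.read_camera("side")
q=cv2.resize(p[60:180,150:290],(700,600),interpolation=cv2.INTER_CUBIC)
cv2.imwrite("pics/c2.png",cv2.convertScaleAbs(q,alpha=1.8,beta=20))
m=cams.camera_model("side");V=np.linalg.inv(m["view"])
for v in range(116,146,3):
  print(v,[ (V@np.r_[np.linalg.solve(m["K"],[u,v,1])*d[v,u],1])[:3].round(3).tolist() for u in (215,220,225)])
```

```text
116 [[0.584, 0.112, 0.19], [0.589, 0.102, 0.195], [0.602, 0.109, 0.186]]
119 [[0.583, 0.111, 0.185], [0.59, 0.104, 0.187], [0.602, 0.11, 0.179]]
122 [[0.583, 0.113, 0.176], [0.59, 0.106, 0.179], [0.601, 0.111, 0.172]]
125 [[0.583, 0.114, 0.169], [0.589, 0.104, 0.174], [0.6, 0.108, 0.167]]
128 [[0.582, 0.113, 0.163], [0.588, 0.104, 0.167], [0.671, 0.296, 0.001]]
131 [[0.643, 0.295, 0.001], [0.654, 0.289, 0.002], [0.666, 0.286, -0.001]]
134 [[0.639, 0.285, -0.0], [0.65, 0.281, -0.001], [0.662, 0.275, -0.001]]
137 [[0.635, 0.276, -0.001], [0.646, 0.27, -0.001], [0.617, 0.158, 0.095]]
140 [[0.631, 0.266, -0.002], [0.605, 0.156, 0.093], [0.612, 0.145, 0.098]]
143 [[0.592, 0.154, 0.091], [0.599, 0.141, 0.098], [0.608, 0.135, 0.1]]
```

View pics/c2.png

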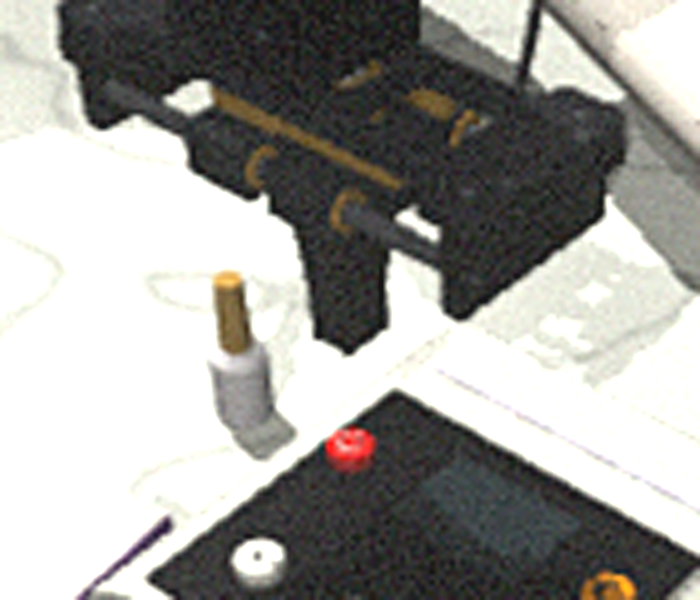

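Laterally the fingers are over the red cap, but the picture puts the tips about 25 mm above the reported TCP. I'll go down in small steps and watch the force.

>>> apply_moves:
  motion:
    - [0,0.05,-0.25,0,0,0]
    - [0,0,-0.25,0,0,0]
    - [0,0,0,0,0,0]

```text
t: 5.12
tcp_pos: [0.5913, 0.1179, 0.1112]
tcp_rot: [-0.0, 0.978, 0.21, -0.001]
force: [-0.2, 0.1, 0.0]
finger_gap: 0.007
```

>>> apply_moves:
  motion:
    - [0,0,-0.1,0,0,0]
    - [0,0,0,0,0,0]

```text
t: 5.38
tcp_pos: [0.5923, 0.118, 0.1085]
tcp_rot: [-0.0, 0.978, 0.21, -0.0]
force: [0.5, -0.5, 0.2]
finger_gap: 0.01
```

>>> apply_moves:
  motion:
    - [0,0,-0.05,0,0,0]
    - [0,0,0,0,0,0]

```text
t: 5.62
tcp_pos: [0.5924, 0.1181, 0.1067]
tcp_rot: [-0.0, 0.978, 0.21, -0.0]
force: [-0.6, -0.5, -0.0]
finger_gap: 0.002
```

```bash
cat > look.py <<'E'
import sys
from bench import manip,cams
import cv2,numpy as np
n,u,v=sys.argv[1],int(sys.argv[2]),int(sys.argv[3])
p,d=cams.read_camera("side")
q=cv2.resize(p[v-40:v+40,u-50:u+50],(700,560),interpolation=cv2.INTER_CUBIC)
cv2.imwrite(f"pics/{n}.png",cv2.convertScaleAbs(q,alpha=1.8,beta=20))
s=manip.read_state();print(s["t"],s["tcp_pos"],s["force"].round(2))
m=cams.camera_model("side");V=np.linalg.inv(m["view"])
w=V[:3]@np.vstack([np.linalg.solve(m["K"],np.vstack([np.indices(d.shape)[::-1].reshape(2,-1),np.ones(d.size)]))*d.ravel(),np.ones(d.size)])
k=(d.ravel()>0)&(np.abs(w[0]-s["tcp_pos"][0])<.03)&(np.abs(w[1]-s["tcp_pos"][1])<.03)&(w[2]>.11)
print("lowest seen finger z",np.sort(w[2][k])[:8].round(3))
E
python3 look.py c3 225 145
```

```text
5.675 [0.59243433 0.11804351 0.10675858] [-0.71  0.06 -0.34]
lowest seen finger z [0.134 0.135 0.136 0.136 0.136 0.136 0.136 0.137]
```

View pics/c3.png

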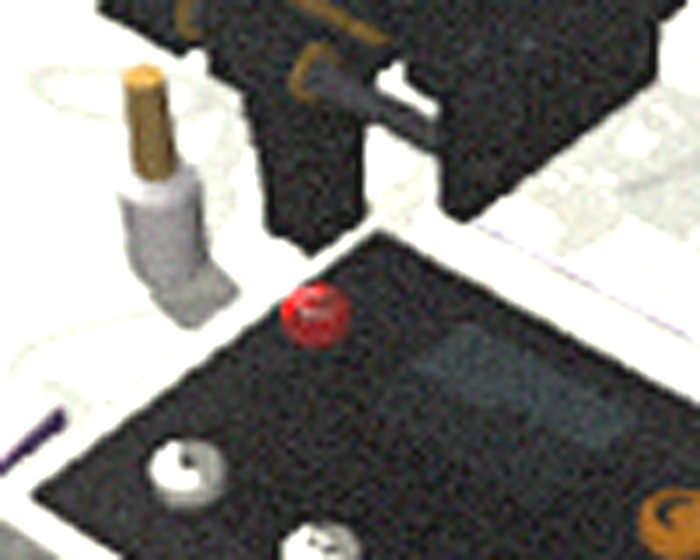

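The tips really do hang about 27 mm above the TCP: there is no force yet and a gap still shows over the red cap. Before going lower I'll check how high the gripper body sits.

Run:
```python
from bench import manip,cams
import numpy as np
p,d=cams.read_camera("side");s=manip.read_state()
m=cams.camera_model("side");V=np.linalg.inv(m["view"])
w=(V[:3]@np.vstack([np.linalg.solve(m["K"],np.vstack([np.indices(d.shape)[::-1].reshape(2,-1),np.ones(d.size)]))*d.ravel(),np.ones(d.size)])).reshape(3,*d.shape)
r=np.hypot(w[0]-s["tcp_pos"][0],w[1]-s["tcp_pos"][1])
for a,b in((0,.022),(.022,.05),(.05,.08),(.08,.12)):
    k=(r>=a)&(r<b)&(w[2]>.112)&(d>0); print(a,b,k.sum(),np.sort(w[2][k])[:5].round(3))
k=(w[2]>.112)&(w[2]<.15)&(r<.03)&(d>0); print(w[:2,k].min(1),w[:2,k].max(1))
```

```text
0 0.022 736 [0.134 0.135 0.135 0.136 0.136]
0.022 0.05 5270 [0.2   0.201 0.202 0.202 0.202]
0.05 0.08 826 [0.206 0.207 0.208 0.208 0.211]
0.08 0.12 1246 [0.205 0.205 0.205 0.205 0.205]
[0.57707429 0.10475827] [0.60354299 0.12308947]
```

>>> apply_moves:
  motion:
    - [0,0,-0.25,0,0,0]
    - [0,0,-0.1,0,0,0]
    - [0,0,0,0,0,0]

```text
t: 6.1
tcp_pos: [0.5918, 0.118, 0.0918]
tcp_rot: [-0.0, 0.978, 0.21, -0.001]
force: [-0.9, 0.5, -1.2]
finger_gap: 0.006
```

>>> apply_moves:
  motion:
    - [0,0,-0.2,0,0,0]
    - [0,0,0,0,0,0]

```text
t: 6.35
tcp_pos: [0.5918, 0.118, 0.0838]
tcp_rot: [-0.0, 0.978, 0.21, -0.001]
force: [0.2, 0.1, -0.2]
finger_gap: 0.007
```

>>> apply_moves:
  motion:
    - [0,0,-0.05,0,0,0]
    - [0,0,0,0,0,0]

```text
t: 6.6
tcp_pos: [0.5925, 0.118, 0.0827]
tcp_rot: [-0.0, 0.978, 0.21, 0.0]
force: [-0.0, -0.2, 0.1]
finger_gap: 0.004
```

```bash
python3 look.py c4 225 145
```

```text
6.65 [0.59251129 0.11805022 0.0828064 ] [-0.74  0.57 -0.37]
lowest seen finger z [0.111 0.111 0.111 0.111 0.112 0.112 0.113 0.113]
```

View pics/c4.png

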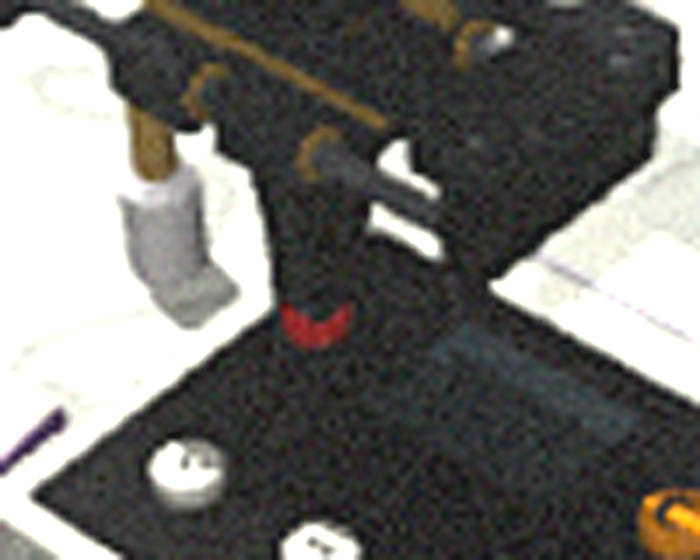

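The fingertip is right above the red cap, with its corner at crop pixel (315,305), and not yet touching. I'll press in 2 mm steps.

>>> apply_moves:
  motion:
    - [0,0,-0.07,0,0,0]
    - [0,0,0,0,0,0]

```text
t: 6.9
tcp_pos: [0.5923, 0.118, 0.0797]
tcp_rot: [-0.0, 0.978, 0.21, -0.0]
force: [-0.6, 0.3, -0.2]
finger_gap: 0.003
```

>>> apply_moves:
  motion:
    - [0,0,-0.05,0,0,0]
    - [0,0,0,0,0,0]

```text
t: 7.15
tcp_pos: [0.5926, 0.1181, 0.0781]
tcp_rot: [0.0, 0.978, 0.21, 0.0]
force: [-0.5, 0.4, 2.4]
finger_gap: 0.005
```

>>> apply_moves:
  motion:
    - [0,0,-0.04,0,0,0]
    - [0,0,0,0,0,0]

```text
t: 7.4
tcp_pos: [0.5926, 0.1181, 0.0766]
tcp_rot: [0.0, 0.978, 0.21, 0.0]
force: [0.1, -0.0, 3.2]
finger_gap: 0.004
```

>>> apply_moves:
  motion:
    - [0,0,-0.06,0,0,0]
    - [0,0,0,0,0,0]

```text
t: 7.65
tcp_pos: [0.5927, 0.1181, 0.0742]
tcp_rot: [0.0, 0.978, 0.21, 0.0]
force: [-0.7, -0.8, 4.8]
finger_gap: 0.008
```

```bash
python3 look.py c5 225 145; python3 look.py c5 225 145
```

```text
7.7 [0.59266008 0.11806855 0.07424785] [-0.13  0.94  4.49]
lowest seen finger z [0.11  0.11  0.111 0.111 0.111 0.112 0.112 0.112]
7.75 [0.59269437 0.11806993 0.07428231] [-0.92  1.03  4.45]
lowest seen finger z [0.11  0.11  0.11  0.11  0.111 0.111 0.112 0.112]
```

>>> apply_moves:
  motion:
    - [0,0,-0.03,0,0,0]
    - [0,0,0,0,0,0]

```text
t: 8.0
tcp_pos: [0.5927, 0.118, 0.0731]
tcp_rot: [0.0, 0.978, 0.21, 0.0]
force: [-1.7, -0.1, 6.1]
finger_gap: 0.005
```

>>> apply_moves:
  motion:
    - [0,0,0.4,0,0,0]
    - [0,0,0.3,0,0,0]
    - [0.45,-0.95,0,0,0,0]
    - [0.45,-0.95,0,0,0,0]
    - [0.45,-0.95,0,0,0,0]
    - [0,0,-0.3,0,0,0]
    - [0,0,0,0,0,0]

```text
t: 8.88
tcp_pos: [0.6449, 0.0045, 0.0872]
tcp_rot: [-0.001, 0.978, 0.21, -0.002]
force: [-0.5, 0.1, 0.3]
finger_gap: 0.008
```

```bash
python3 look.py c6 260 165; python3 fit.py
```

```text
8.925 [0.64518256 0.00496269 0.08781535] [0.12 0.67 0.2 ]
lowest seen finger z [0.115 0.115 0.116 0.116 0.116 0.116 0.116 0.117]
pose [0.6123 0.0581 0.4342] rms mm 22.233472751378155 z 0.10665 16
power_top [[0.5908 0.1187]]
low_heat_top [[0.6447 0.0026]]
time30_top [[0.5359 0.0756]]
time60_top [[0.5561 0.032 ]]
time90_top [[ 0.5763 -0.0115]]
10.125 [0.64640187 0.00399577 0.08870035]
```

View pics/c6.png

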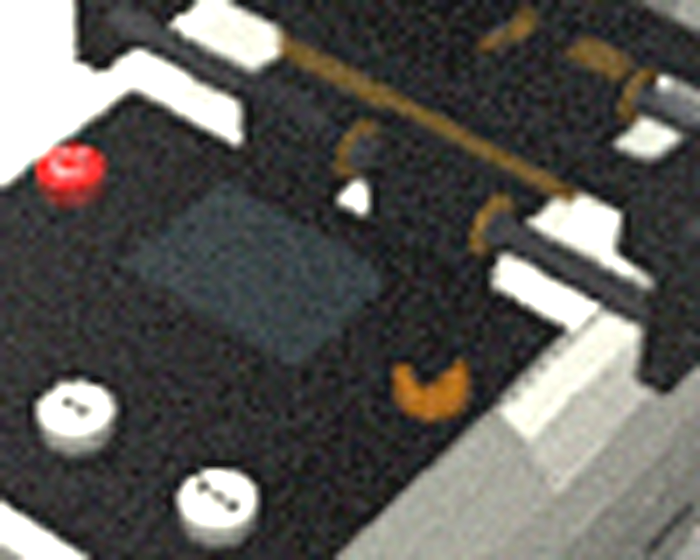

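The red cap is up again, the lamp hasn't moved, and the tip is centred over the amber cap at crop pixel (430,390). Pressing amber next.

>>> apply_moves:
  motion:
    - [0,-0.03,-0.1,0,0,0]
    - [0,0,-0.09,0,0,0]
    - [0,0,0,0,0,0]

```text
t: 10.5
tcp_pos: [0.6459, 0.0029, 0.0804]
tcp_rot: [-0.0, 0.978, 0.21, -0.001]
force: [0.9, 0.1, -1.5]
finger_gap: 0.004
```

>>> apply_moves:
  motion:
    - [0,0,-0.06,0,0,0]
    - [0,0,-0.04,0,0,0]
    - [0,0,0,0,0,0]

```text
t: 10.88
tcp_pos: [0.6466, 0.0028, 0.0774]
tcp_rot: [0.0, 0.978, 0.21, 0.0]
force: [0.3, -0.3, 2.1]
finger_gap: 0.009
```

>>> apply_moves:
  motion:
    - [0,0,-0.06,0,0,0]
    - [0,0,-0.04,0,0,0]
    - [0,0,0,0,0,0]

```text
t: 11.25
tcp_pos: [0.6467, 0.0028, 0.0736]
tcp_rot: [0.0, 0.978, 0.21, 0.0]
force: [-1.0, 0.1, 5.5]
finger_gap: 0.002
```

>>> apply_moves:
  motion:
    - [0,0,0,0,0,0]

```text
t: 11.38
tcp_pos: [0.6467, 0.0028, 0.0737]
tcp_rot: [0.0, 0.978, 0.21, 0.0]
force: [-1.9, 0.1, 5.5]
finger_gap: 0.002
```

>>> apply_moves:
  motion:
    - [0,0,0.4,0,0,0]
    - [0,0,0.3,0,0,0]
    - [-0.75,0.24,0,0,0,0]
    - [-0.75,0.24,0,0,0,0]
    - [-0.75,0.24,0,0,0,0]
    - [0,0,-0.3,0,0,0]
    - [0,0,0,0,0,0]
    - [0,0,0,0,0,0]

```text
t: 12.38
tcp_pos: [0.5573, 0.0313, 0.0893]
tcp_rot: [0.0, 0.978, 0.21, 0.0]
force: [-0.6, 0.2, 0.8]
finger_gap: 0.005
```

```bash
python3 look.py c7 225 170
```

```text
12.425 [0.55735484 0.0313001  0.08937714] [0.11 0.37 0.6 ]
lowest seen finger z [0.117 0.117 0.118 0.118 0.119 0.119 0.119 0.119]
```

View pics/c7.png

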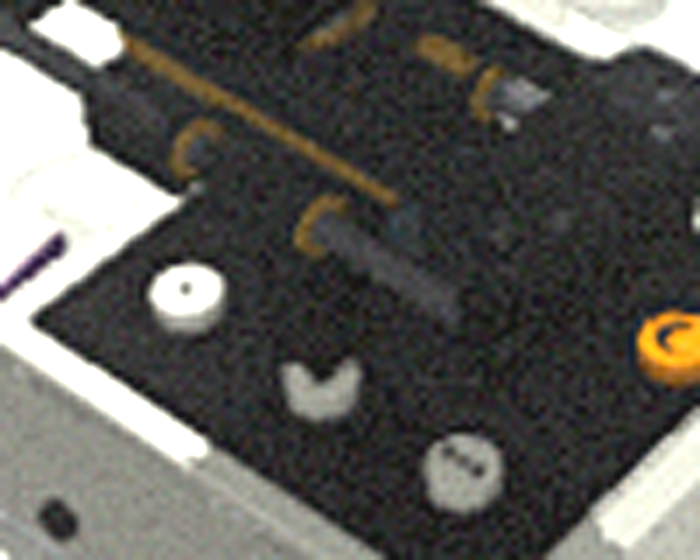

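Amber is up, and the tip is over the middle white cap at crop pixel (320,385), well clear of the 30 s and 90 s caps.

>>> apply_moves:
  motion:
    - [0,0,-0.12,0,0,0]
    - [0,0,-0.1,0,0,0]
    - [0,0,-0.06,0,0,0]
    - [0,0,0,0,0,0]

```text
t: 12.92
tcp_pos: [0.5563, 0.0316, 0.0778]
tcp_rot: [-0.0, 0.978, 0.21, -0.0]
force: [-0.4, -0.6, 0.1]
finger_gap: 0.004
```

>>> apply_moves:
  motion:
    - [0,0,-0.06,0,0,0]
    - [0,0,-0.05,0,0,0]
    - [0,0,0,0,0,0]

```text
t: 13.3
tcp_pos: [0.5566, 0.0316, 0.0739]
tcp_rot: [0.0, 0.978, 0.21, 0.0]
force: [-2.4, 0.2, 4.5]
finger_gap: 0.007
```

>>> apply_moves:
  motion:
    - [0,0,0,0,0,0]

```text
t: 13.42
tcp_pos: [0.5566, 0.0316, 0.0739]
tcp_rot: [0.0, 0.978, 0.21, 0.0]
force: [-1.8, -0.3, 5.0]
finger_gap: 0.006
```

>>> apply_moves:
  motion:
    - [0,0,-0.03,0,0,0]
    - [0,0,0,0,0,0]

```text
t: 13.68
tcp_pos: [0.5566, 0.0316, 0.0728]
tcp_rot: [0.0, 0.978, 0.21, 0.0]
force: [-2.9, 0.5, 6.6]
finger_gap: 0.008
```

>>> apply_moves:
  motion:
    - [0,0,0.4,0,0,0]
    - [0,0,0.8,0,0,0]
    - [0,0,1,0,0,0]
    - [-0.3,-1,0.8,0,0,0]
    - [-0.3,-1,0,0,0,0]
    - [-0.3,-1,0,0,0,0]
    - [-0.3,-1,0,0,0,0]
    - [0,0,0,0,0,0]

```text
t: 14.68
tcp_pos: [0.5078, -0.1306, 0.193]
tcp_rot: [0.0, 0.978, 0.208, 0.0]
force: [-0.7, 0.3, 1.2]
finger_gap: 0.005
```

```bash
python3 fit.py; python3 look.py c8 235 170
python3 - <<'E'
from bench import cams,landmark_of
import numpy as np,cv2
p,_=cams.read_camera("top")
for n in["lamp","gel_pink","top_coat","buffer","dappen_jar"]: print(n,[(np.round(a["centre"],4).tolist(),round(a["score"],2)) for a in landmark_of(n,"top")[:2]])
E
```

```text
pose [0.6133 0.059  0.4254] rms mm 1.8871846504701357 z 0.1063 12
power_top [[0.5924 0.1198]]
low_heat_top [[0.6452 0.0032]]
time30_top [[0.537  0.0771]]
time60_top [[0.5568 0.0334]]
time90_top [[ 0.5766 -0.0103]]
15.875 [ 0.50843227 -0.12839126  0.19234763]
15.925 [ 0.50842808 -0.12837024  0.19232904] [ 0.46 -0.74 -0.08]
lowest seen finger z [0.22  0.221 0.221 0.221 0.222 0.222 0.222 0.222]
lamp [([0.6114, 0.0579, 0.002], 0.71), ([0.5549, 0.034, 0.1082], 0.37)]
gel_pink [([0.7469, -0.0736, -0.0019], 0.41)]
top_coat [([0.595, 0.2712, 0.0006], 0.7), ([0.5369, 0.0766, 0.1078], 0.52)]
buffer [([0.4891, 0.1811, 0.0004], 0.57)]
dappen_jar [([0.6338, -0.1282, -0.0016], 0.59)]
```

View pics/c8.png

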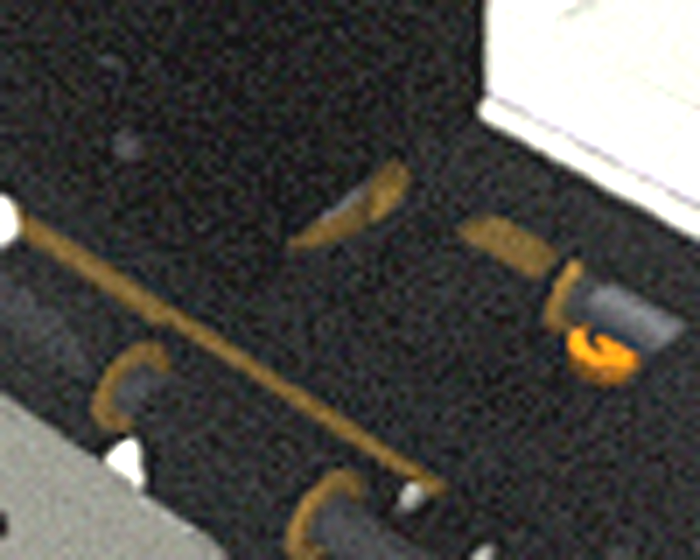

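The gripper blocks the side view here, though everything still measures in its place. I'll back off further and take a last look.

>>> apply_moves:
  motion:
    - [-0.5,-1,0,0,0,0]
    - [-0.5,-1,0,0,0,0]
    - [-0.5,-1,0,0,0,0]
    - [-0.5,-1,0,0,0,0]
    - [-0.5,-1,0,0,0,0]
    - [0,-1,0,0,0,0]
    - [0,0,0,0,0,0]
    - [0,0,0,0,0,0]

```text
t: 17.23
tcp_pos: [0.4083, -0.3678, 0.192]
tcp_rot: [-0.001, 0.978, 0.21, -0.0]
force: [0.5, 1.9, -0.7]
finger_gap: 0.007
```

```bash
python3 look.py c9 230 170
python3 - <<'E'
from bench import cams
import numpy as np
# cap-top heights from side depth, around the fitted cap positions
p,d=cams.read_camera("side");m=cams.camera_model("side");V=np.linalg.inv(m["view"])
w=(V[:3]@np.vstack([np.linalg.solve(m["K"],np.vstack([np.indices(d.shape)[::-1].reshape(2,-1),np.ones(d.size)]))*d.ravel(),np.ones(d.size)]))
for n,x,y in(("power",.592,.118),("low",.6455,.003),("t30",.5365,.076),("t60",.5568,.032),("t90",.577,-.0115)):
    k=(np.hypot(w[0]-x,w[1]-y)<.007)&(d.ravel()>0);print(n,k.sum(),np.median(w[2][k]).round(4))
E
```

```text
17.275 [ 0.40852254 -0.36737246  0.19208715] [0.57 0.28 0.4 ]
lowest seen finger z [0.519 0.519 0.519 0.519 0.519 0.52  0.52  0.52 ]
power 0 nan
low 0 nan
t30 0 nan
t60 12 0.1059
t90 30 0.1062
  return _methods._mean(a, axis=axis, dtype=dtype,
  ret = ret.dtype.type(ret / rcount)
```

View pics/c9.png

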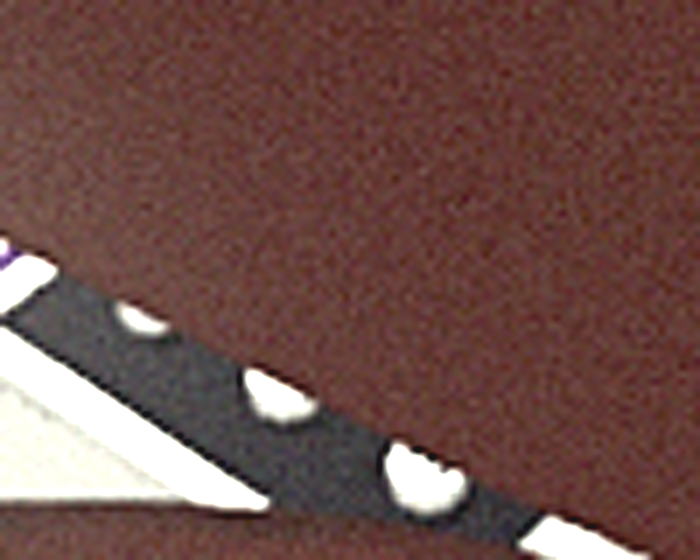

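The arm now covers most of the side view. The 60 s and 90 s caps read 106 mm (up), so I'll check all five from the top camera and hand in if they agree.

Run:
```python
from bench import cams,manip,landmark_of
import numpy as np
p,d=cams.read_camera("top");m=cams.camera_model("top");V=np.linalg.inv(m["view"])
w=(V[:3]@np.vstack([np.linalg.solve(m["K"],np.vstack([np.indices(d.shape)[::-1].reshape(2,-1),np.ones(d.size)]))*d.ravel(),np.ones(d.size)]))
ok=True
for n,x,y in(("power",.592,.118),("low",.6455,.003),("t30",.5365,.076),("t60",.5568,.032),("t90",.577,-.0115)):
    k=(np.hypot(w[0]-x,w[1]-y)<.006)&(d.ravel()>0);z=np.median(w[2][k]);ok&=bool(z>.1035);print(n,k.sum(),z.round(4))
for n in["lamp","gel_pink","top_coat","buffer","dappen_jar"]: print(n,[np.round(a["centre"],4).tolist() for a in landmark_of(n,"top")[:1]])
s=manip.read_state();print(s["t"],np.abs(s["qvel"]).max())
if ok: print("signing",manip.sign_off())
```

```text
power 17 0.1054
low 18 0.1063
t30 20 0.1049
t60 18 0.1055
t90 19 0.1059
lamp [[0.6152, 0.0597, -0.0007]]
gel_pink [[0.6123, 0.0564, 0.0015]]
top_coat [[0.5934, 0.2746, 0.0001]]
buffer [[0.486, 0.1826, -0.0017]]
dappen_jar [[0.632, -0.129, -0.0018]]
17.625 0.0057047526996157755
the job is handed in; nothing more can be done
signing None
```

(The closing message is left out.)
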